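# Nip up a strap clamp with the tubular T-spanner

### The job

The pressed coasters are cooling under the strap clamp and its nut is only finger-tight. Lift the T-handled tubular spanner level off the bench by the two ends of its red crossbar with the hand pointing down, ease your grip in the air so that the shaft swings down under its own weight to hang straight down, and grip it firmly again; then lower it squarely over the tall stud right down onto the nut, tighten the nut clockwise until it comes up hard against its stop, and leave the spanner standing on the nut. Leave the other things on the bench alone.

Things in the scene. Friction and masses are not known exactly. Their poses are not given: they have to be found in the camera images.
- key: Tubular T-handled box spanner, 0.2 to 0.29 kg: bright steel tube, crossbar with two red grips at its top. Origin: middle of the crossbar; z runs up the shaft, away from the socket; y along the crossbar. Crossbar 58 mm long between its flat end faces, 22 mm thick. It starts lying on the bench, shaft level, crossbar axis 11 mm up, socket pointing roughly away from the robot.
- key_mouth (a point): Centre of the open end of the spanner's square socket, 105 mm from the crossbar along the shaft; axes as key. Socket: 24.5 mm square inside, 30 mm outside, 15 mm deep, its flats facing along x and y, so square to the crossbar. Above it the bore is 15 mm wide and free to 95 mm from the open end.
- clamp: Strap clamp fixed to the bench: blue base 84 x 136 x 12 mm, coasters under a dark steel strap (top 49 mm above the bench), 37 mm washer 3 mm thick on it, and a vertical threaded stud 12 mm thick, its pointed top 130 mm above the bench. Origin: centre of the base's underside; z up. The stud's axis is 30 mm from the origin along -y.
- nut_foot (a point): On the stud's axis, underside of the brass square nut (22 mm across flats, 14 mm high, chamfered on top) = top of the washer, 52 mm above the bench. Turns with the nut: its x and y axes are square to the nut's flats. The spanner's open end rests here when fully home.
- nut (a joint): Angle of the nut, rad: grows as the nut is turned clockwise seen from above; hard stop (tight) at 1.0; starts anywhere from 0 to 0.35. Stiff: about 0.25 N m, and it stays where it is left. In the socket the nut has about 0.1 rad of play each way.
- hex_key_6: Bystander: hexagon key, 34 x 92 x 10 mm, lying loose in front of the clamp. Origin: centre of its underside.
- foam_block: Bystander: black foam block, 50 x 66 x 24 mm, at the left. Origin: centre of its underside.
- rubber_foot: Bystander: round rubber foot, 32 mm wide, 16 mm high, at the right front. Origin: centre of its underside.
- pin_tin: Bystander: round flat tin, 67 mm wide, 29 mm high, at the right. Origin: centre of its underside.
- steel_weight: Bystander: steel block 40 x 50 x 22 mm at the right. Origin: centre of its underside.
- fuse_box: Bystander: small grey box 28 x 45 x 14 mm at the left. Origin: centre of its underside.
- key_bar (a point): Middle of the crossbar; axes as key. Pinched across its two end faces, 40 N and more on each is a firm grip, which holds the shaft level and serves for turning; eased step by step, the shaft begins to swing about the crossbar at some 12 to 30 N and hangs nearly plumb by 5 to 8 N; much less lets it slip out.

How it is judged:
On the way, in this order (a step that is already met when the one before it is completed fails the run):
1. The spanner is lifted level, clear of the bench, in a hand that points down (height (world z) of key above 0.06 m and height (world z) of key_mouth above 0.04 m and angle between key's own z axis and vertical above 1.1 rad and contact force between the fingers and key above 1 N and angle between the grasp point's own z axis and vertical above 2.6 rad), for 0.1 s.
2. Its shaft hangs down, in the air and off everything else, gripped firmly again by the hand that still points down (angle between key's own z axis and vertical below 0.3 rad and height (world z) of key_mouth above 0.02 m and contact force between the fingers and key above 50 N and angle between the grasp point's own z axis and vertical above 2.6 rad), for 0.2 s.
3. The spanner is over the stud and fully home on the nut (z of key_mouth in the frame of nut_foot below 0.005 m and horizontal distance between key_mouth and nut_foot below 0.006 m and angle between key's own z axis and vertical below 0.1 rad), for 0.1 s.
4. The nut is turned to its stop with the spanner (value of joint nut above 0.92 rad and z of key_mouth in the frame of nut_foot below 0.008 m), for 0.1 s.
At the end, for the whole second after the job is handed in: The nut is within 0.08 rad of its stop, and the spanner stands at rest over the stud, its open end within 5 mm of the washer and within 6 mm of the stud's axis, its shaft within 0.1 rad of vertical (all of step 3 and value of joint nut above 0.92 rad and linear speed of key below 0.02 m/s); the robot touches nothing.
It fails at once if One of the loose bystanders is moved by more than 20 mm (distance of any of hex_key_6, foam_block, rubber_foot, pin_tin, steel_weight, fuse_box from where it was at the start of the episode above 0.02 m).
It also fails if it takes over 67 s, if anything falls off the work surface, if the arm or the gripper's body presses on something with over 40 N, if the wrist force passes 120 N, or if a joint passes its speed limit or range.

### The arm

A 7-joint arm with a two-finger parallel gripper is mounted at the origin on a cart in front of the work surface, level with it; the furniture and walls round the work are solid. World frame = base frame: x ahead of the robot, y to its left, z up, the work surface at z = 0. Lengths are in m, angles in rad, forces in N, time in s.
With the tool pointing down it reaches from about 0.4 to 0.85 m from the base axis. Payload 4.5 kg.
Tool frame: the origin (TCP) lies at the very end of the fingers, on their centre line; the grasp point (between the pads) lies 19 mm behind it; z points along the fingers, y is the line along which they close (so a half turn about z gives the same grasp; the last joint's range is limited). The gripper opens to 88 mm and grips with 3 to 60 N. Pads are 18 mm wide; open, the fingers measure 123 mm over their backs; the gripper's body (75 mm by 187 mm) begins 45 mm behind the grasp point.
Start: joints at [-1.224, 0.689, -0.195, 1.565, 0.157, 0.902, -0.215], TCP at [0.192, 0.595, 0.239] pointing down, gripper open.
Joint ranges: [-3.01, 3.01], [-0.46, 2.08], [-1.47, 1.51], [0.13, 2.56], [-1, 4.14], [0.04, 2.09], [-2.66, 2.66]. Speed limits (rad/s): [2.57, 2.57, 3.14, 3.14, 3.14, 3.14, 3.14].

### API

Orientations are given as a unit quaternion [x, y, z, w].
In Python, from plant import r gives the robot as it stands. The module is installed in compiled form; this text tells all that it offers.
- The arm moves only by the tool step_arm, never from a script. Its argument "increments" is a list of rows, each a list of 2 entries, a list of its own where there are three numbers: the shift along the world's x, y, z in cm, then the turn, a rotation vector about the world's x, y, z in degrees. A call has exactly 10 rows; each row shifts and turns the commanded pose from where the row before left it; what a row does not reach is not made up. A row lasts 1/10 s, in which the tool goes at most 50 mm and 8.59 degrees, less where a joint would pass 70% of its speed; a pose out of reach is approached as far as the arm can. A call is refused whole if a number of a shift passes 5 or a number of a turn 8.59, either way. A call with a gripper value outside its range is refused whole. "fingers" is the opening, from 0 (shut) to 1 (fully open), set as the call begins (left out, the last holds). The fingers move at their own pace and stop on an object; "grip_force" is the grip in N (left out, the last holds). Time passes only in rows, so rows that do not move let the fingers close, or fill a call up. It gives the time, the measured TCP pose, the force, the opening and the grip force at its end, in the units of the state.
- r.get_state(): the state, without advancing time (a new reading comes with each control period).
- r.snapshot(name): name is "scene" or "top" or "wrist"; returns (picture, depth): 480x640x3 uint8, red, green, blue; 480x640 float32, m along the optical axis (not along the pixel's ray), 0 where there is no reading.
- r.calibration(name): a dict with "fov_y" (degrees; the focal length in pixels is half the picture's height over the tangent of half this angle, whatever the lens; pixels are square), "cx", "cy" (the principal point, pixels), "R" (3x3) and "t" (3): a world point X has camera coordinates R X + t. Camera axes: x right, y down, z forward; pixel columns grow to the right and rows downward; lengths in m; the calibration is good to about 2 mm. The wrist camera is an equidistant fisheye: a pixel r from the principal point sees the ray r / f radians off the axis. A picture is of the moment at which its call begins: read the wrist's pose just before it. calibration takes no time and is no camera call; for the wrist camera it gives the pose at the moment of the call.
- r.finish_job(): hands the job in; it is judged then, once.
The state is a dict: "clock": time; "q": joint angles; "qd": joint speeds; "joint_torque": joint torques, N m; "tool_pos": TCP position; "eef_rot": TCP orientation; "contact_force": force on the tool from outside, world axes, zero at the start; "moment": the same for the moment, N m; "opening": opening from 0.0 (shut) to 1.0 (fully open); "finger_force": force on a finger pad.
Only numpy, scipy, OpenCV 4.12 (cv2) and the standard library are available. Lean on these libraries where they do the work, as an engineer would, in place of code of your own. Each camera call takes 0.05 s, during which the arm holds its last target. There are 200 camera calls.

## Working session

There is one attempt and no reset: what is moved stays moved. The work goes in short steps, Python scripts to look and compute and a tool call to move; the robot and the scene stay as the last step left them, time stands still between calls to the robot, and variables do not carry over. Pictures are saved under pics/ and viewed, at most 10 in all, crops included, and the job is handed in when it is done.

Besides the shell and the picture viewer there is one more tool, called after ">>>" in YAML: its name, and indented under it one key for each argument. step_arm: Moves the arm, as the interface text tells. Its arguments: {"type":"object","properties":{"increments":{"type":"array","items":{"type":"array"}},"fingers":{"type":"number"},"grip_force":{"type":"number"}},"required":["increments"]}

```bash
mkdir -p pics
cat > h.py <<'E'
import numpy as np, cv2
from plant import r
def cal(n):
    c=r.calibration(n); R=np.array(c["R"]);t=np.array(c["t"]);f=240/np.tan(np.radians(c["fov_y"])/2)
    return R,t,f,c["cx"],c["cy"]
def cast(C,uv,z):
    R,t,f,cx,cy=C; uv=np.atleast_2d(uv).astype(float)
    d=np.c_[(uv[:,0]-cx)/f,(uv[:,1]-cy)/f,np.ones(len(uv))]@R; o=-R.T@t
    return o+d*((z-o[2])/d[:,2])[:,None]
def pts(C,depth):
    R,t,f,cx,cy=C; v,u=np.mgrid[:480,:640]
    p=np.stack([(u-cx)/f*depth,(v-cy)/f*depth,depth],-1)
    return (p-t)@R
def save(n,im): cv2.imwrite("pics/"+n+".png",im[:,:,::-1])
E
python3 - <<'E'
from h import *
s=r.get_state();print(s["tool_pos"],s["eef_rot"],s["opening"],s["clock"])
for n in("top","scene"):
    C=cal(n);im,d=r.snapshot(n);save(n,im);np.savez(n,im=im,d=d);print(n,-C[0].T@C[1],C[2:])
E
```

```text
[0.19217218 0.59404921 0.23790587] [ 1.55732631e-01  9.87798815e-01 -9.17559467e-04 -8.09286092e-05] 0.9997477984098584 0.0
top [ 0.27171015 -0.12887699  1.04351877] (np.float64(442.52372765345746), 321.47327385661686, 242.30501234807542)
scene [-0.22437037 -0.59972699  0.76914769] (np.float64(593.1825101967459), 319.959986242199, 233.39195218781526)
```

View pics/top.png

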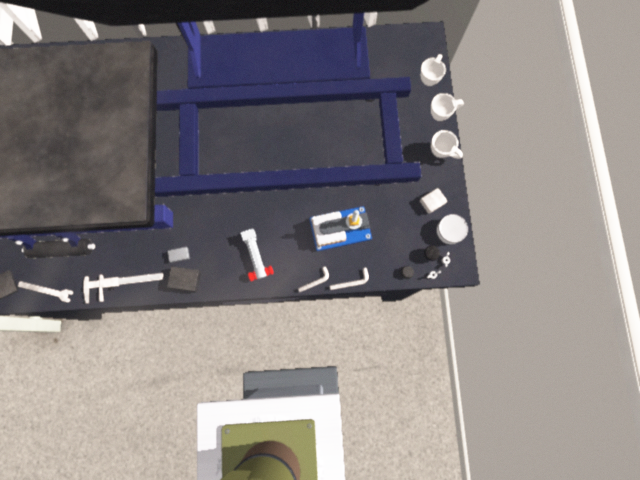

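View pics/scene.png

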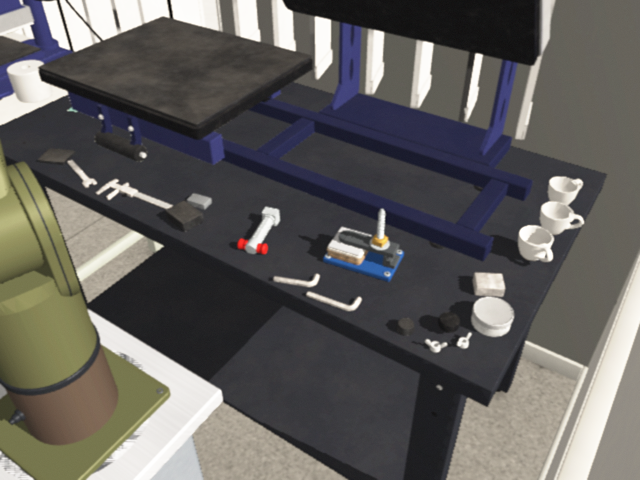

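The top view shows the spanner's red ends at about (250,276) and (268,270), its socket at (248,236), and the stud and nut near (354,222). Next I turn these into positions.

Run:
```python
from h import *
def comps(m,mn=15):
    n,l,s,c=cv2.connectedComponentsWithStats(m.astype(np.uint8)); return [(s[i],c[i]) for i in range(1,n) if s[i][4]>=mn]
for n in("top","scene"):
    z=np.load(n+".npz");im=z["im"].astype(int);d=z["d"];C=cal(n)
    R,G,B=im[...,0],im[...,1],im[...,2]
    red=(R>110)&(G<70)&(B<70)
    print(n,"red",[(s[4],c.round(1),cast(C,c,.013).round(4)[0]) for s,c in comps(red)])
    hsv=cv2.cvtColor(z["im"],cv2.COLOR_RGB2HSV);H,S,V=hsv[...,0].astype(int),hsv[...,1],hsv[...,2]
    br=(H>10)&(H<30)&(S>90)&(V>110)
    print("brass",[(s[4],c.round(1),cast(C,c,.064).round(4)[0]) for s,c in comps(br,8) if 300<c[0]<420 and 200<c[1]<270])
    bl=(H>100)&(H<115)&(S>150)&(V>110)
    m=[(s,c) for s,c in comps(bl,40)];
    P=pts(C,d)
    ys,xs=np.nonzero(bl[:, :]);k=(xs>290)&(xs<420)&(ys>190)&(ys<290)
    box=cv2.minAreaRect(np.c_[xs[k],ys[k]].astype(np.float32)); print("base",cast(C,cv2.boxPoints(box),.012).round(4)[:,:2].tolist(), cast(C,box[0],.012).round(4))
    if n=="top":
        sh=(V>140)&(S<60); 
        for s,c in comps(sh,80):
            if 235<c[0]<275 and 220<c[1]<285:
                l=np.zeros_like(sh);l[s[1]:s[1]+s[3],s[0]:s[0]+s[2]]=sh[s[1]:s[1]+s[3],s[0]:s[0]+s[2]]
                yy,xx=np.nonzero(l);print("shaft",c,s);Q=cast(C,np.c_[xx,yy],.02);
                l=cv2.fitLine(Q[:,:2].astype(np.float32),cv2.DIST_L2,0,.01,.01).ravel();print("line",l,Q.min(0),Q.max(0))
```

```text
top red [(np.int32(46), array([269. , 270.2]), array([ 0.4372, -0.0134,  0.013 ])), (np.int32(58), array([251.2, 275.8]), array([0.4265, 0.0287, 0.013 ]))]
brass [(np.int32(54), array([353. , 221.1]), array([ 0.5304, -0.2153,  0.064 ]))]
base [[0.5618, -0.1268], [0.5813, -0.2505], [0.4976, -0.2606], [0.4789, -0.139]] [[ 0.5295 -0.1941  0.012 ]]
shaft [253.96146435 251.31599229] [240 229  27  50 519]
line [0.9631634  0.26891693 0.48336616 0.01948821] [ 0.41909995 -0.00683936  0.02      ] [0.53821912 0.05127083 0.02      ]
scene red [(np.int32(85), array([241.4, 243.1]), array([0.4261, 0.027 , 0.013 ])), (np.int32(101), array([262.4, 248.3]), array([ 0.4365, -0.0171,  0.013 ]))]
brass [(np.int32(124), array([379.6, 240.4]), array([ 0.5284, -0.223 ,  0.064 ])), (np.int32(106), array([344.4, 257.9]), array([ 0.4519, -0.1944,  0.064 ]))]
base [[0.4822, -0.1305], [0.576, -0.2514], [0.5104, -0.2885], [0.4218, -0.1735]] [[ 0.4966 -0.2113  0.012 ]]
```

Run:
```python
import cv2
a=cv2.imread("pics/top.png")[195:295,230:380];b=cv2.imread("pics/scene.png")[195:285,230:410]
a=cv2.resize(a,None,fx=4,fy=4,interpolation=cv2.INTER_CUBIC);cv2.imwrite("pics/topc.png",a)
```

```text
(no output)
```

View pics/topc.png

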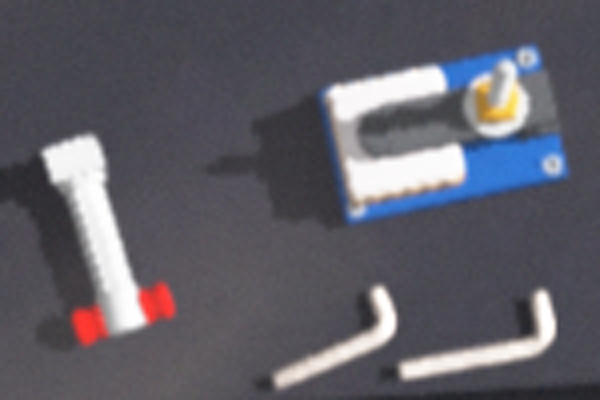

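The crop confirms the spanner: red ends lower left, socket upper left. The nut and stud are at the right end of the strap. The bar centre is about (0.432, 0.006) with the bar at a yaw of about 105°. I'm moving over it now.

>>> step_arm:
  increments:
    - [[1,-3,0],[0,0,3.3]]
    - [[1.5,-3.7,0],[0,0,3.3]]
    - [[1.5,-3.7,0],[0,0,3.3]]
    - [[1.5,-3.7,0],[0,0,3.3]]
    - [[1.5,-3.7,0],[0,0,3.3]]
    - [[1.5,-3.7,0],[0,0,3.3]]
    - [[1.5,-3.7,0],[0,0,3.3]]
    - [[1.5,-3.7,0],[0,0,3.3]]
    - [[1.5,-3.7,0],[0,0,3.3]]
    - [[1.5,-3.7,0],[0,0,3.3]]
  fingers: 1
  grip_force: 50

```text
clock: 1.1
tool_pos: [0.3376, 0.2301, 0.2386]
eef_rot: [-0.133, 0.991, -0.0, -0.0]
contact_force: [0.4, -0.1, -0.8]
opening: 1.001
finger_force: 0.0
```

>>> step_arm:
  increments:
    - [[1.5,-3.7,0],[0,0,0]]
    - [[1.5,-3.7,0],[0,0,0]]
    - [[1.5,-3.7,-1],[0,0,0]]
    - [[1.5,-3.7,-2],[0,0,0]]
    - [[1.5,-3.7,-2],[0,0,0]]
    - [[1.5,-3,-2],[0,0,0]]
    - [[0.5,-1,-2],[0,0,0]]
    - [[0,0,0],[0,0,0]]
    - [[0,0,0],[0,0,0]]
    - [[0,0,0],[0,0,0]]

```text
clock: 2.1
tool_pos: [0.4323, 0.0081, 0.1496]
eef_rot: [-0.132, 0.991, 0.0, 0.001]
contact_force: [0.2, -0.6, -0.1]
opening: 0.997
finger_force: 0.0
```

```bash
cat >> h.py <<'E'
from scipy.spatial.transform import Rotation as Ro
def pose():
    s=r.get_state();M=Ro.from_quat(s["eef_rot"]).as_matrix()
    print("t",round(s["clock"],2),"tcp",s["tool_pos"].round(4),"yaw_y",np.degrees(np.arctan2(M[1,1],M[0,1])).round(2),"z",M[:,2].round(4),"F",np.round(s["contact_force"],1),"M",np.round(s["moment"],2),"op",round(s["opening"],3),"ff",s["finger_force"],"q",np.round(s["q"],2));return s,M
def fcast(C,uv,z,f):
    R,t,_,cx,cy=C;uv=np.atleast_2d(uv).astype(float)-[cx,cy];rr=np.hypot(*uv.T);th=rr/f
    d=np.c_[uv/np.maximum(rr,1e-9)[:,None]*np.sin(th)[:,None],np.cos(th)]@R;o=-R.T@t
    return o+d*((z-o[2])/d[:,2])[:,None]
E
python3 - <<'E'
from h import *
pose()
c=r.calibration("wrist");C=cal("wrist");print(-C[0].T@C[1],C[0].round(3),C[2:],c["fov_y"])
im,d=r.snapshot("wrist");save("w1",im)
R,G,B=[im[...,i].astype(int) for i in range(3)]
red=(R>90)&(G<R*.45)&(B<R*.45)
n,l,s,cc=cv2.connectedComponentsWithStats(red.astype(np.uint8))
for i in range(1,n):
    if s[i][4]>40: print(s[i],cc[i],fcast(C,cc[i],.018,C[2]))
E
```

```text
t 2.1 tcp [0.4323 0.0081 0.1496] yaw_y 105.21 z [ 1.e-03  9.e-04 -1.e+00] F [ 0.2 -0.6 -0.1] M [ 0.03 -0.03 -0.06] op 0.997 ff 0.0 q [ 0.07  0.63 -0.3   2.21  0.51  0.37  1.17]
[ 0.35802401 -0.01144762  0.29579287] [[-0.262  0.965  0.001]
 [ 0.92   0.25   0.303]
 [ 0.292  0.08  -0.953]] (np.float64(371.64829954431775), 311.67773687712605, 238.72426745480942) 65.70646984690485
[272 211  22  26 508] [282.56889764 223.81299213] [[ 0.43730282 -0.01310279  0.018     ]]
[324 212  22  26 501] [334.77644711 224.29141717] [[0.42706489 0.02610943 0.018     ]]
```

View pics/w1.png

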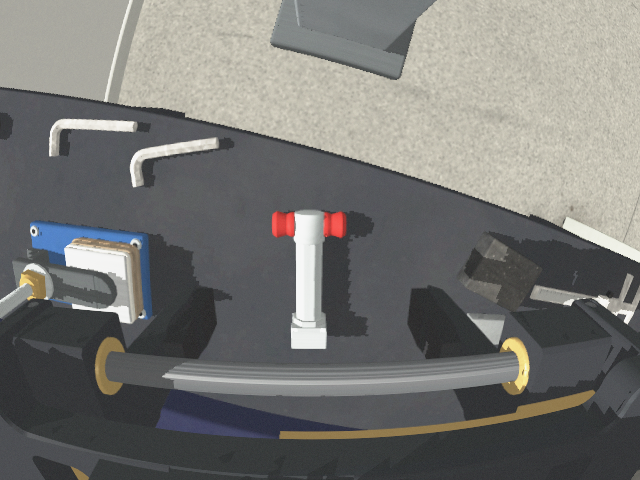

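The wrist view shows the bar square between the fingers, with red grips at (283,224) and (335,224) and the socket pointing away. I'm descending to grasp it.

>>> step_arm:
  increments:
    - [[0.15,-0.12,-1],[0,0,-0.6]]
    - [[0,0,-2.5],[0,0,0]]
    - [[0,0,-2.5],[0,0,0]]
    - [[0,0,-2.5],[0,0,0]]
    - [[0,0,-2.5],[0,0,0]]
    - [[0,0,-2],[0,0,0]]
    - [[0,0,-1],[0,0,0]]
    - [[0,0,-0.6],[0,0,0]]
    - [[0,0,0],[0,0,0]]
    - [[0,0,0],[0,0,0]]
  fingers: 1

```text
clock: 3.15
tool_pos: [0.4385, 0.0039, 0.0312]
eef_rot: [-0.126, 0.992, -0.003, -0.001]
contact_force: [0.4, 0.2, 0.4]
opening: 1.0
finger_force: 0.0
```

>>> step_arm:
  increments:
    - [[0,0,0],[0,0,0]]
    - [[0,0,0],[0,0,0]]
    - [[0,0,0],[0,0,0]]
    - [[0,0,0],[0,0,0]]
    - [[0,0,0],[0,0,0]]
    - [[0,0,0],[0,0,0]]
    - [[0,0,0],[0,0,0]]
    - [[0,0,0],[0,0,0]]
    - [[0,0,0],[0,0,0]]
    - [[0,0,0],[0,0,0]]
  fingers: 0
  grip_force: 58

```text
clock: 4.15
tool_pos: [0.4385, 0.0035, 0.0311]
eef_rot: [-0.126, 0.992, -0.003, -0.001]
contact_force: [-0.1, -0.7, 0.3]
opening: 0.114
finger_force: 0.0
```

Run:
```python
from h import *
s,M=pose();print(s["q"])
```

```text
t 4.15 tcp [0.4385 0.0035 0.0311] yaw_y 104.47 z [-0.0012 -0.006  -1.    ] F [-0.1 -0.7  0.3] M [ 0.04 -0.   -0.01] op 0.114 ff 0.0 q [-0.09  0.89 -0.05  2.25  1.51  0.04  0.19]
[-0.08634957  0.88714263 -0.04979047  2.25444319  1.51404592  0.04451974
  0.19142993]
```

Joint 6 hit its lower limit during the straight-down descent. I'll back up, open the fingers and tilt about 10° about the closing line.

>>> step_arm:
  increments:
    - [[0,0,1],[0,0,0]]
    - [[0,0,2],[0,0,0]]
    - [[0,0,2],[0,0,0]]
    - [[0,0,2],[0,0,0]]
    - [[0,0,0],[-0.8,3.2,0]]
    - [[0,0,0],[-0.8,3.2,0]]
    - [[0,0,0],[-0.8,3.2,0]]
    - [[-0.45,0.25,0],[0,0,0]]
    - [[0,0,0],[0,0,0]]
    - [[0,0,0],[0,0,0]]
  fingers: 1

```text
clock: 5.15
tool_pos: [0.433, 0.0058, 0.1011]
eef_rot: [-0.126, 0.988, -0.013, -0.087]
contact_force: [0.4, 0.2, -0.2]
opening: 0.989
finger_force: 0.0
```

Run:
```python
from h import *
pose()
C=cal("wrist")
im,d=r.snapshot("wrist")
R,G,B=[im[...,i].astype(int) for i in range(3)]
red=(R>90)&(G<R*.45)&(B<R*.45)
n,l,s,cc=cv2.connectedComponentsWithStats(red.astype(np.uint8))
for i in range(1,n):
    if s[i][4]>40: print(s[i],cc[i],fcast(C,cc[i],.011,C[2]))
```

```text
t 5.15 tcp [0.433  0.0058 0.1011] yaw_y 104.57 z [-0.1682 -0.0486 -0.9845] F [ 0.4  0.2 -0.2] M [ 0.05 -0.16 -0.02] op 0.989 ff 0.0 q [ 0.23  0.83 -0.6   2.08  0.74  0.67  0.91]
[270 251  26  31 709] [282.43300423 266.08603667] [[ 0.43930323 -0.01289362  0.011     ]]
[330 251  26  31 689] [342.94920174 265.93468795] [[0.42878629 0.02701505 0.011     ]]
```

>>> step_arm:
  increments:
    - [[0.1,0.12,-1],[0,0,0]]
    - [[0,0,-2],[0,0,0]]
    - [[0,0,-2],[0,0,0]]
    - [[0,0,-2],[0,0,0]]
    - [[0,0,-1.3],[0,0,0]]
    - [[0,0,-0.8],[0,0,0]]
    - [[0,0,-0.6],[0,0,0]]
    - [[0,0,0],[0,0,0]]
    - [[0,0,0],[0,0,0]]
    - [[0,0,0],[0,0,0]]
  fingers: 1

```text
clock: 6.2
tool_pos: [0.4354, 0.0072, 0.0046]
eef_rot: [-0.126, 0.988, -0.013, -0.086]
contact_force: [-0.5, 0.1, -0.1]
opening: 1.004
finger_force: 0.0
```

Run:
```python
from h import *
pose()
```

```text
t 6.2 tcp [0.4354 0.0072 0.0046] yaw_y 104.5 z [-0.1668 -0.0475 -0.9848] F [-0.5  0.1 -0.1] M [ 0.06 -0.19 -0.04] op 1.004 ff 0.0 q [ 0.12  0.99 -0.44  2.09  0.95  0.48  0.74]
```

>>> step_arm:
  increments:
    - [[-0.2,-0.05,-0.1],[0,0,0]]
    - [[0,0,0],[0,0,0]]
    - [[0,0,0],[0,0,0]]
    - [[0,0,0],[0,0,0]]
    - [[0,0,0],[0,0,0]]
    - [[0,0,0],[0,0,0]]
    - [[0,0,0],[0,0,0]]
    - [[0,0,0],[0,0,0]]
    - [[0,0,0],[0,0,0]]
    - [[0,0,0],[0,0,0]]
  fingers: 0
  grip_force: 58

```text
clock: 7.2
tool_pos: [0.4331, 0.0067, 0.0031]
eef_rot: [-0.126, 0.988, -0.013, -0.087]
contact_force: [0.6, -1.2, 0.6]
opening: 0.648
finger_force: 58.0
```

>>> step_arm:
  increments:
    - [[0,0,0.5],[0,0,0]]
    - [[0,0,1],[0,0,0]]
    - [[0,0,1.5],[0,0,0]]
    - [[0,0,1.5],[0,0,0]]
    - [[0,0,1.5],[0,0,0]]
    - [[0,0,1.5],[0,0,0]]
    - [[0,0,1],[0,0,0]]
    - [[0,0,0.5],[0,0,0]]
    - [[0,0,0],[0,0,0]]
    - [[0,0,0],[0,0,0]]

```text
clock: 8.2
tool_pos: [0.4329, 0.0066, 0.0929]
eef_rot: [-0.126, 0.988, -0.013, -0.087]
contact_force: [0.7, -0.3, -2.4]
opening: 0.645
finger_force: 58.0
```

Run:
```python
from h import *
pose()
im,d=r.snapshot("wrist");save("w2",im)
```

```text
t 8.2 tcp [0.4329 0.0066 0.0929] yaw_y 104.5 z [-0.1683 -0.0478 -0.9846] F [ 0.7 -0.3 -2.4] M [ 0.11 -0.11  0.02] op 0.645 ff 57.999181877821684 q [ 0.22  0.84 -0.59  2.08  0.76  0.66  0.89]
```

View pics/w2.png

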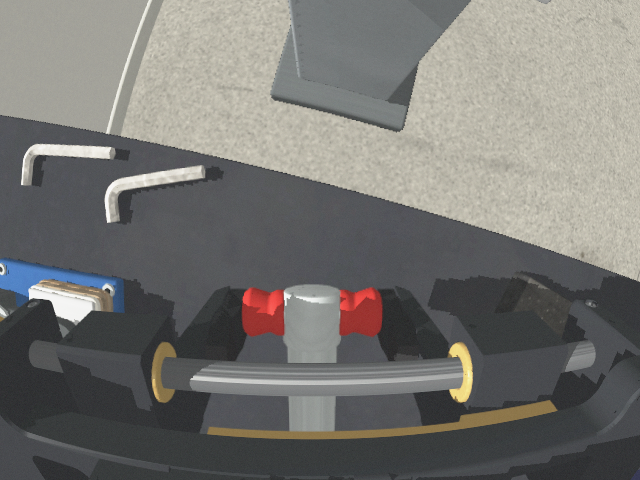

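The spanner is held level, with red ends at (263,312) and (360,312). I'll raise it and untilt the hand.

>>> step_arm:
  increments:
    - [[0.5,0,1],[0,0,0]]
    - [[0.5,-1,2],[0.8,-3.2,0]]
    - [[1,-2,2],[0.8,-3.2,0]]
    - [[1,-2,2],[0.8,-3.2,0]]
    - [[1,-2,2],[0,0,0]]
    - [[1,-2,2],[0,0,0]]
    - [[1,-2,2],[0,0,0]]
    - [[0.5,-1,1],[0,0,0]]
    - [[0,0,0],[0,0,0]]
    - [[0,0,0],[0,0,0]]

```text
clock: 9.25
tool_pos: [0.497, -0.1129, 0.2322]
eef_rot: [-0.126, 0.992, -0.003, -0.002]
contact_force: [0.1, 1.6, -3.1]
opening: 0.65
finger_force: 58.0
```

>>> step_arm:
  increments:
    - [[0,0,0],[0,0,0]]
    - [[0,0,0],[0,0,0]]
    - [[0,0,0],[0,0,0]]
    - [[0,0,0],[0,0,0]]
    - [[0,0,0],[0,0,0]]
    - [[0,0,0],[0,0,0]]
    - [[0,0,0],[0,0,0]]
    - [[0,0,0],[0,0,0]]
    - [[0,0,0],[0,0,0]]
    - [[0,0,0],[0,0,0]]
  grip_force: 25

```text
clock: 10.25
tool_pos: [0.4981, -0.1133, 0.2331]
eef_rot: [-0.126, 0.992, -0.003, -0.001]
contact_force: [1.3, -0.4, -2.6]
opening: 0.655
finger_force: 25.0
```

>>> step_arm:
  increments:
    - [[0,0,0],[0,0,0]]
    - [[0,0,0],[0,0,0]]
    - [[0,0,0],[0,0,0]]
    - [[0,0,0],[0,0,0]]
    - [[0,0,0],[0,0,0]]
    - [[0,0,0],[0,0,0]]
    - [[0,0,0],[0,0,0]]
    - [[0,0,0],[0,0,0]]
    - [[0,0,0],[0,0,0]]
    - [[0,0,0],[0,0,0]]
  grip_force: 16

```text
clock: 11.25
tool_pos: [0.4981, -0.1133, 0.2331]
eef_rot: [-0.126, 0.992, -0.003, -0.001]
contact_force: [0.6, -0.1, -2.3]
opening: 0.657
finger_force: 16.0
```

>>> step_arm:
  increments:
    - [[0,0,0],[0,0,0]]
    - [[0,0,0],[0,0,0]]
    - [[0,0,0],[0,0,0]]
    - [[0,0,0],[0,0,0]]
    - [[0,0,0],[0,0,0]]
    - [[0,0,0],[0,0,0]]
    - [[0,0,0],[0,0,0]]
    - [[0,0,0],[0,0,0]]
    - [[0,0,0],[0,0,0]]
    - [[0,0,0],[0,0,0]]
  grip_force: 11

```text
clock: 12.25
tool_pos: [0.4981, -0.1133, 0.2331]
eef_rot: [-0.126, 0.992, -0.003, -0.001]
contact_force: [0.8, -0.3, -2.8]
opening: 0.658
finger_force: 11.0
```

>>> step_arm:
  increments:
    - [[0,0,0],[0,0,0]]
    - [[0,0,0],[0,0,0]]
    - [[0,0,0],[0,0,0]]
    - [[0,0,0],[0,0,0]]
    - [[0,0,0],[0,0,0]]
    - [[0,0,0],[0,0,0]]
    - [[0,0,0],[0,0,0]]
    - [[0,0,0],[0,0,0]]
    - [[0,0,0],[0,0,0]]
    - [[0,0,0],[0,0,0]]
  grip_force: 8

```text
clock: 13.25
tool_pos: [0.4981, -0.1133, 0.2331]
eef_rot: [-0.126, 0.992, -0.003, -0.001]
contact_force: [-0.7, 0.4, -3.3]
opening: 0.659
finger_force: 8.0
```

Run:
```python
from h import *
s,M=pose()
im,d=r.snapshot("scene");C=cal("scene");np.savez("s2",im=im,d=d)
R,t,f,cx,cy=C;p=R@s["tool_pos"]+t;u,v=int(cx+f*p[0]/p[2]),int(cy+f*p[1]/p[2]);print(u,v)
save("s2",cv2.resize(im[v-90:v+150,u-120:u+120],None,fx=2.4,fy=2.4))
```

```text
t 13.25 tcp [ 0.4981 -0.1133  0.2331] yaw_y 104.46 z [-0.0011 -0.0061 -1.    ] F [-0.7  0.4 -3.3] M [0.04 0.03 0.01] op 0.659 ff 7.99989768609521 q [ 0.61  0.64 -0.78  1.9   0.6   0.86  1.33]
320 151
```

View pics/s2.png

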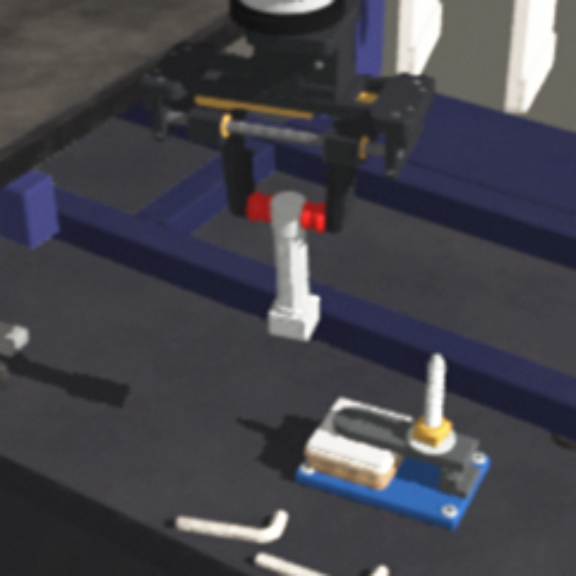

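The shaft has swung down to nearly plumb. I'll ease the grip a little more, then grip firmly and measure the tilt.

>>> step_arm:
  increments:
    - [[0,0,0],[0,0,0]]
    - [[0,0,0],[0,0,0]]
    - [[0,0,0],[0,0,0]]
    - [[0,0,0],[0,0,0]]
    - [[0,0,0],[0,0,0]]
    - [[0,0,0],[0,0,0]]
    - [[0,0,0],[0,0,0]]
    - [[0,0,0],[0,0,0]]
    - [[0,0,0],[0,0,0]]
    - [[0,0,0],[0,0,0]]
  grip_force: 5.5

```text
clock: 14.3
tool_pos: [0.4981, -0.1133, 0.2331]
eef_rot: [-0.126, 0.992, -0.003, -0.001]
contact_force: [-0.2, 0.4, -3.3]
opening: 0.659
finger_force: 5.5
```

>>> step_arm:
  increments:
    - [[0,0,0],[0,0,0]]
    - [[0,0,0],[0,0,0]]
    - [[0,0,0],[0,0,0]]
    - [[0,0,0],[0,0,0]]
    - [[0,0,0],[0,0,0]]
    - [[0,0,0],[0,0,0]]
    - [[0,0,0],[0,0,0]]
    - [[0,0,0],[0,0,0]]
    - [[0,0,0],[0,0,0]]
    - [[0,0,0],[0,0,0]]
  grip_force: 58

```text
clock: 15.3
tool_pos: [0.4981, -0.1133, 0.2331]
eef_rot: [-0.126, 0.992, -0.003, -0.001]
contact_force: [-0.4, -0.4, -2.8]
opening: 0.65
finger_force: 58.0
```

```bash
cat > k.py <<'E'
from h import *
# key shaft (bright, below the bar) and bar from the scene depth picture
def line(im,d,C,tcp):
    P=pts(C,d);hsv=cv2.cvtColor(im,cv2.COLOR_RGB2HSV);S,V=hsv[...,1],hsv[...,2]
    near=(np.hypot(P[...,0]-tcp[0],P[...,1]-tcp[1])<.045)&(d>0)
    rel=P[...,2]-tcp[2]
    tube=near&(S<60)&(V>90)&(rel<-.012)&(rel>-.07)
    o=-C[0].T@C[1];out=[]
    for lo in np.arange(-.07,-.012,.006):
        k=tube&(rel>=lo)&(rel<lo+.006)
        if k.sum()<8: continue
        Q=P[k];out.append(np.r_[np.median(Q,0),k.sum()])
    return np.array(out)
E
python3 - <<'E'
from k import *
s,M=pose();im,d=r.snapshot("scene");C=cal("scene");np.savez("s3",im=im,d=d)
L=line(im,d,C,s["tool_pos"]);print(L.round(4))
if len(L)>3:
    print("slope x,y per z",np.polyfit(L[:,2],L[:,0],1),np.polyfit(L[:,2],L[:,1],1))
R,t,f,cx,cy=C;p=R@s["tool_pos"]+t;u,v=int(cx+f*p[0]/p[2]),int(cy+f*p[1]/p[2])
save("s3",cv2.resize(im[v-30:v+80,u-60:u+90],None,fx=5,fy=5,interpolation=cv2.INTER_CUBIC));print(u-60,v-30)
# plumb direction in image at key
for z in(.24,.14):
    p=R@np.array([*s["tool_pos"][:2],z])+t;print(cx+f*p[0]/p[2],cy+f*p[1]/p[2])
E
```

```text
t 15.3 tcp [ 0.4981 -0.1133  0.2331] yaw_y 104.47 z [-0.0011 -0.0061 -1.    ] F [-0.4 -0.4 -2.8] M [0.03 0.01 0.01] op 0.65 ff 57.998938648961484 q [ 0.61  0.64 -0.78  1.9   0.6   0.86  1.33]
[[ 0.494  -0.1189  0.1663 33.    ]
 [ 0.493  -0.1162  0.1724 35.    ]
 [ 0.4935 -0.1193  0.1778 32.    ]
 [ 0.4921 -0.1173  0.1837 34.    ]
 [ 0.4916 -0.1179  0.1898 31.    ]
 [ 0.4921 -0.1187  0.196  36.    ]
 [ 0.4904 -0.1174  0.2023 32.    ]
 [ 0.4904 -0.1175  0.2076 36.    ]
 [ 0.4899 -0.1184  0.2142 40.    ]
 [ 0.4897 -0.1194  0.2192 22.    ]]
slope x,y per z [-0.08176192  0.50744866] [-0.010956   -0.11598554]
260 121
320.41383827866 148.0078548342798
320.7000802180018 195.77301951070905
```

View pics/s3.png

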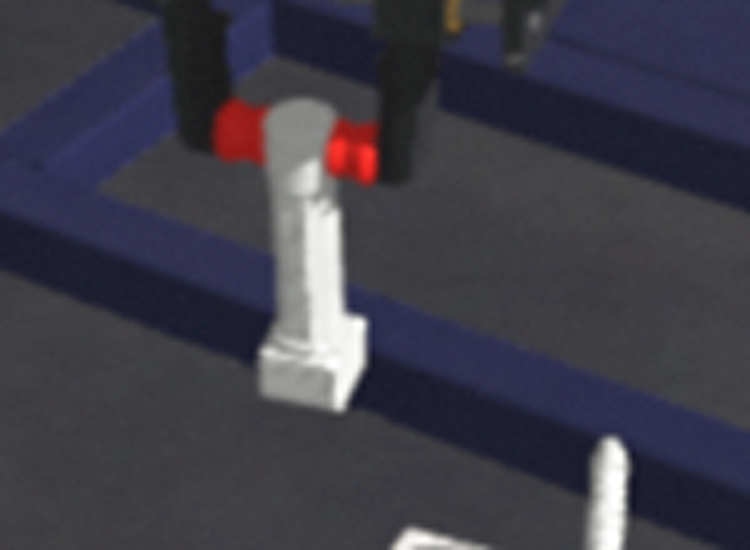

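The shaft hangs about 4.7° off plumb, with the socket away from the robot. I'll correct that with the hand and look at the nut through the wrist camera.

>>> step_arm:
  increments:
    - [[0,0,0.5],[-0.6,2.25,0]]
    - [[0,-0.5,0.5],[-0.6,2.25,0]]
    - [[0,-0.5,0.5],[0,0,0]]
    - [[0,-0.5,0.5],[0,0,0]]
    - [[0,-0.5,0],[0,0,0]]
    - [[0,0,0],[0,0,0]]
    - [[0,0,0],[0,0,0]]
    - [[0,0,0],[0,0,0]]
    - [[0,0,0],[0,0,0]]
    - [[0,0,0],[0,0,0]]

```text
clock: 16.35
tool_pos: [0.498, -0.1331, 0.253]
eef_rot: [-0.126, 0.991, -0.008, -0.041]
contact_force: [0.6, -0.4, -2.6]
opening: 0.647
finger_force: 58.0
```

Run:
```python
from k import *
def tri(A,B):
    a,b=A;  # closest points of two rays
    (o1,d1),(o2,d2)=a,b
    X=np.linalg.lstsq(np.c_[d1,-d2],o2-o1,rcond=None)[0];p,q=o1+d1*X[0],o2+d2*X[1];return (p+q)/2,np.linalg.norm(p-q)
def ray(C,uv):
    q=cast(C,uv,.1)[0];o=-C[0].T@C[1];return o,(q-o)/np.linalg.norm(q-o)
S,T=cal("scene"),cal("top")
print("stud tip",tri((ray(S,(382,208.6))) and (ray(S,(382,208.6)),ray(T,(356.2,211.2)))) if 0 else tri(*[(ray(S,(382,208.6)),ray(T,(356.2,211.2)))]) if 0 else None)
p=tri
def tr(u1,u2):
    (o1,d1),(o2,d2)=ray(S,u1),ray(T,u2)
    X=np.linalg.lstsq(np.c_[d1,-d2],o2-o1,rcond=None)[0];p,q=o1+d1*X[0],o2+d2*X[1];return (p+q)/2,np.linalg.norm(p-q)
print("tip",tr((382,208.6),(356.2,211.2)))
s,M=pose();C=cal("wrist");im,d=r.snapshot("wrist");np.savez("w3",im=im,d=d);
R,t,f,cx,cy=C
X=np.array([.532,-.221,.066]);c=R@X+t;th=np.arctan2(np.hypot(c[0],c[1]),c[2]);uv=np.array([cx,cy])+c[:2]/np.hypot(c[0],c[1])*th*f;print("nut px",uv)
save("w3",im)
```

```text
stud tip None
tip (array([ 0.53467614, -0.21877519,  0.13141666]), np.float64(0.002031989323533908))
t 16.35 tcp [ 0.498  -0.1331  0.253 ] yaw_y 104.52 z [-0.0797 -0.0269 -0.9965] F [ 0.6 -0.4 -2.6] M [ 0.09 -0.09  0.07] op 0.647 ff 57.99902042839676 q [ 0.61  0.65 -0.79  1.79  0.56  1.02  1.41]
nut px [214.38478266 236.80350658]
```

View pics/w3.png

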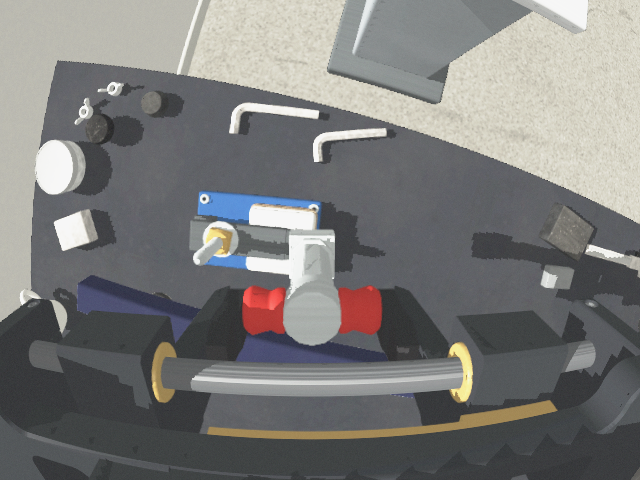

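The wrist view shows the nut and stud at (217,239) and the held spanner's socket near (312,245). I'll get the nut angle from the brass region rectified onto its plane.

Run:
```python
from k import *
z=np.load("w3.npz");im=z["im"];C=cal("wrist")
R,t,f,cx,cy=C
def proj(X):
    c=X@R.T+t;h=np.hypot(c[...,0],c[...,1]);th=np.arctan2(h,c[...,2]);return np.stack([cx+c[...,0]/h*th*f,cy+c[...,1]/h*th*f],-1)
# rectified patch at plane z=.064: up=+x, left=+y, 0.1mm*? 60mm -> 600 px
def rect(zz,w=.03):
    g=np.linspace(w,-w,600);X=np.stack([np.repeat(g[:,None],600,1)+.532,np.repeat(g[None],600,0)-.220,np.full((600,600),zz)],-1)
    uv=proj(X).astype(np.float32);return cv2.remap(im,uv[...,0],uv[...,1],cv2.INTER_CUBIC)
P=rect(.064);save("nut",P)
hsv=cv2.cvtColor(P,cv2.COLOR_RGB2HSV);H,S,V=[hsv[...,i].astype(int) for i in range(3)]
m=((H>10)&(H<30)&(S>90)&(V>90)).astype(np.uint8)
n,l,s,c=cv2.connectedComponentsWithStats(m);i=1+np.argmax(s[1:,4]);print(s[i],c[i])
ys,xs=np.nonzero(l==i);hull=cv2.convexHull(np.c_[xs,ys].astype(np.int32));print(cv2.minAreaRect(hull))
ap=cv2.approxPolyDP(hull,12,True)[:,0];print(ap.tolist())
# base yaw from blue outline at z=.012
h2=cv2.cvtColor(im,cv2.COLOR_RGB2HSV);bl=(abs(h2[...,0].astype(int)-108)<10)&(h2[...,1]>150)&(h2[...,2]>120);bl[:180]=0;bl[275:]=0
ys,xs=np.nonzero(bl);Q=fcast(C,np.c_[xs,ys],.012,f)[:,:2];b=cv2.minAreaRect((Q*1000).astype(np.float32));print(b,cv2.boxPoints(b).round(1).tolist())
```

```text
[  153   138   241   248 32405] [249.97272026 290.81259065]
((272.7276611328125, 261.3931884765625), (240.34988403320312, 246.4229736328125), 1.432096242904663)
[[388, 221], [389, 292], [356, 380], [157, 374], [154, 202], [172, 157], [267, 138]]
((533.9666137695312, -203.4419708251953), (76.75173950195312, 91.69969940185547), 11.228355407714844) [[487.3999938964844, -165.89999389648438], [505.29998779296875, -255.89999389648438], [580.5, -240.89999389648438], [562.7000122070312, -151.0]]
```

View pics/nut.png

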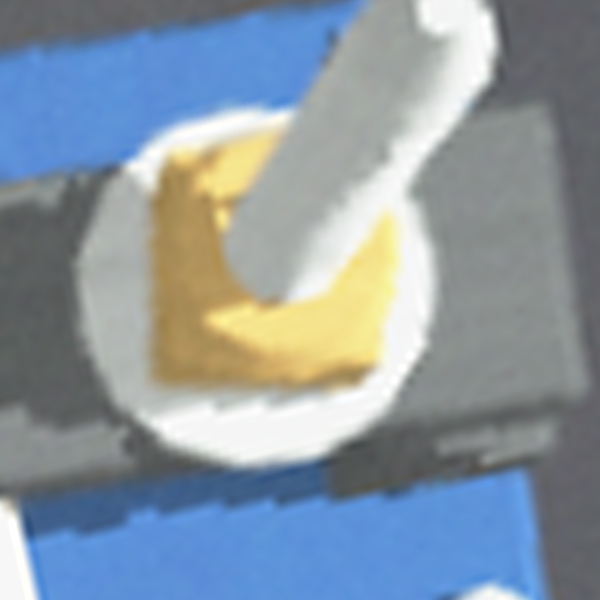

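The patch shows the nut's flats at a yaw of about -3.5°, with the stud near (0.536, -0.2195). I'm moving over it and turning the hand by -18°.

>>> step_arm:
  increments:
    - [[0.4,-1,0],[0,0,-2.5]]
    - [[0.5,-1.15,0],[0,0,-3]]
    - [[0.5,-1.1,0],[0,0,-3]]
    - [[0.5,-1.1,0],[0,0,-3]]
    - [[0.5,-1.1,0],[0,0,-3]]
    - [[0.5,-1.1,0],[0,0,-2.5]]
    - [[0.5,-1.1,0],[0,0,-1]]
    - [[0.5,-1,0],[0,0,0]]
    - [[0,0,0],[0,0,0]]
    - [[0,0,0],[0,0,0]]

```text
clock: 17.4
tool_pos: [0.537, -0.2194, 0.2529]
eef_rot: [0.031, 0.999, -0.001, -0.042]
contact_force: [0.8, 0.4, -2.1]
opening: 0.648
finger_force: 58.0
```

```bash
cat > m.py <<'E'
from k import *
# axis lines of shaft and stud in the scene view: mid-column per row, bright pixels
def mid(im,u0,rows,S_max=60,V_min=100,w=14):
    hsv=cv2.cvtColor(im,cv2.COLOR_RGB2HSV);b=(hsv[...,1]<S_max)&(hsv[...,2]>V_min);o=[]
    for v in rows:
        a=int(round(u0(v)));x=np.nonzero(b[v,a-w:a+w+1])[0]
        if len(x)>3:o.append((v,a-w+(x[0]+x[-1])/2,x[-1]-x[0]+1))
    return np.array(o)
def run():
    s,M=pose();im,d=r.snapshot("scene");C=cal("scene");np.savez("s4",im=im,d=d)
    R,t,f,cx,cy=C;P=pts(C,d);tc=s["tool_pos"]
    pr=lambda X:(lambda c:np.array([cx+f*c[0]/c[2],cy+f*c[1]/c[2]]))(R@np.asarray(X)+t)
    def col(x,y,za,zb):
        a,b=pr((x,y,za)),pr((x,y,zb));g=lambda v:a[0]+(v-a[1])*(b[0]-a[0])/(b[1]-a[1])
        return mid(im,g,range(int(a[1])+1,int(b[1])))
    res={}
    for nm,(x,y,za,zb) in dict(tube=(tc[0]-.003,tc[1],tc[2]-.02,tc[2]-.075),stud=(.535,-.219,min(.122,tc[2]-.106),.078)).items():
        L=col(x,y,za,zb)
        if len(L)<4: print(nm,"few",len(L));continue
        # rays -> intersect with a vertical plane at the expected range
        o=-R.T@t;h=np.array([.535,-.219])-o[:2];h/=np.linalg.norm(h);D=np.c_[(L[:,1]-cx)/f,(L[:,0]-cy)/f,np.ones(len(L))]@R
        k=((np.array([.535,-.219])-o[:2])@h)/(D[:,:2]@h);X=o+D*k[:,None];lat=X[:,:2]@np.array([h[1],-h[0]])
        dz=[]
        for v,u,w in L:
            q=P[int(v),int(u-w/4):int(u+w/4)+1];q=q[d[int(v),int(u-w/4):int(u+w/4)+1]>0];dz.append(np.median(q[:,:2]@h))
        c=np.polyfit(X[:,2],lat,1);e=np.polyfit(X[:,2],dz,1)
        print(nm,"width mm",(L[:,2]/f*np.mean(k)*1000*1).mean().round(1),"lat",np.median(lat).round(4),"slope",c[0].round(3),"fwd surf",np.median(dz).round(4),"slope",e[0].round(3),"z",X[:,2].min().round(3),X[:,2].max().round(3));res[nm]=(np.median(lat),np.median(dz))
    print("h",h.round(3),"lat dir",h[1].round(3),-h[0].round(3));return im
E
python3 - <<'E'
from m import *
im=run();save("s4",im)
E
```

```text
t 17.4 tcp [ 0.537  -0.2194  0.2529] yaw_y 86.5 z [-8.440e-02 -3.000e-04 -9.964e-01] F [ 0.8  0.4 -2.1] M [ 0.04 -0.1  -0.03] op 0.648 ff 57.99913038499653 q [ 0.67  0.72 -0.69  1.6   0.5   1.1   1.34]
tube width mm 24.6 lat 0.4371 slope -0.0 fwd surf 0.371 slope -0.003 z 0.181 0.231
stud width mm 14.2 lat 0.4361 slope 0.005 fwd surf 0.3765 slope 0.012 z 0.083 0.122
h [0.894 0.448] lat dir 0.448 -0.894
```

>>> step_arm:
  increments:
    - [[0.1,0.15,0],[0,0,0]]
    - [[0,0,-0.5],[0,0,0]]
    - [[0,0,-0.5],[0,0,0]]
    - [[0,0,-0.5],[0,0,0]]
    - [[0,0,0],[0,0,0]]
    - [[0,0,0],[0,0,0]]
    - [[0,0,0],[0,0,0]]
    - [[0,0,0],[0,0,0]]
    - [[0,0,0],[0,0,0]]
    - [[0,0,0],[0,0,0]]

```text
clock: 18.45
tool_pos: [0.5381, -0.2183, 0.2382]
eef_rot: [0.031, 0.999, -0.002, -0.042]
contact_force: [1.1, 0.3, -3.1]
opening: 0.644
finger_force: 58.0
```

Run:
```python
from m import *
im=run()
C=cal("wrist");w,dw=r.snapshot("wrist");np.savez("w5",im=w,d=dw)
R,t,f,cx,cy=cal("scene");c=R@np.array([.535,-.219,.13])+t;u,v=int(cx+f*c[0]/c[2]),int(cy+f*c[1]/c[2])
a=cv2.resize(im[v-65:v+55,u-35:u+35],(350,600),interpolation=cv2.INTER_CUBIC)
b=cv2.resize(w[170:370,240:390],(450,600),interpolation=cv2.INTER_CUBIC)
save("s5",np.hstack([a,b]))
```

```text
t 18.45 tcp [ 0.5381 -0.2183  0.2382] yaw_y 86.49 z [-0.0838 -0.0011 -0.9965] F [ 1.1  0.3 -3.1] M [ 0.01 -0.14  0.01] op 0.644 ff 57.99903923179954 q [ 0.67  0.74 -0.68  1.61  0.52  1.07  1.33]
tube width mm 24.5 lat 0.4365 slope -0.009 fwd surf 0.3725 slope -0.004 z 0.168 0.217
stud width mm 14.2 lat 0.4361 slope 0.005 fwd surf 0.3767 slope 0.008 z 0.083 0.122
h [0.894 0.448] lat dir 0.448 -0.894
```

View pics/s5.png

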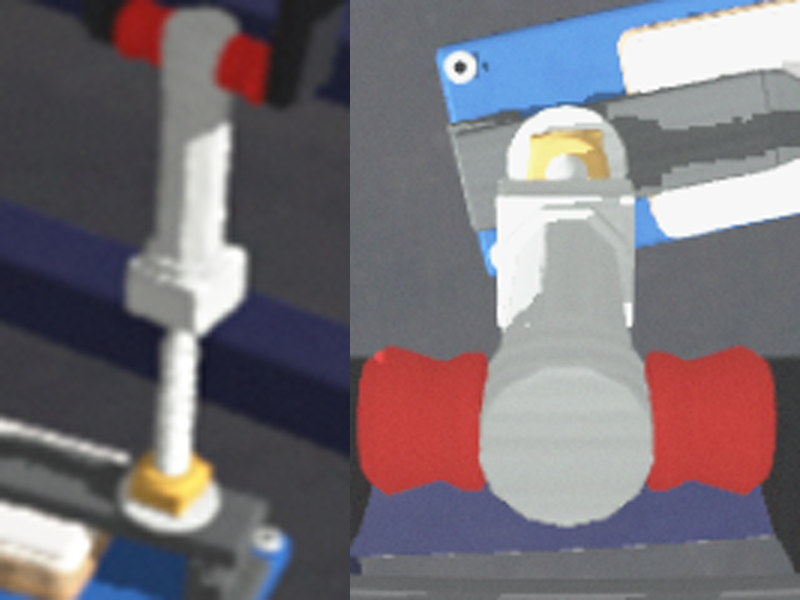

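The two crops show the socket centred over the stud: in the wrist crop the stud is at x≈567 and the socket's mid at 566, with the nut's edge parallel to it. I'm descending.

>>> step_arm:
  increments:
    - [[0,0,-0.4],[0,0,0]]
    - [[0,0,-0.4],[0,0,0]]
    - [[0,0,-0.4],[0,0,0]]
    - [[0,0,-0.4],[0,0,0]]
    - [[0,0,-0.4],[0,0,0]]
    - [[0,0,-0.4],[0,0,0]]
    - [[0,0,-0.4],[0,0,0]]
    - [[0,0,-0.4],[0,0,0]]
    - [[0,0,0],[0,0,0]]
    - [[0,0,0],[0,0,0]]

```text
clock: 19.55
tool_pos: [0.5381, -0.2182, 0.2061]
eef_rot: [0.031, 0.999, -0.002, -0.042]
contact_force: [-0.3, 0.0, -3.5]
opening: 0.645
finger_force: 58.0
```

>>> step_arm:
  increments:
    - [[0,0,-0.4],[0,0,0]]
    - [[0,0,-0.4],[0,0,0]]
    - [[0,0,-0.4],[0,0,0]]
    - [[0,0,-0.4],[0,0,0]]
    - [[0,0,-0.4],[0,0,0]]
    - [[0,0,-0.4],[0,0,0]]
    - [[0,0,-0.4],[0,0,0]]
    - [[0,0,-0.3],[0,0,0]]
    - [[0,0,0],[0,0,0]]
    - [[0,0,0],[0,0,0]]

```text
clock: 20.55
tool_pos: [0.5381, -0.2182, 0.1751]
eef_rot: [0.031, 0.999, -0.002, -0.042]
contact_force: [-0.7, 0.0, -3.2]
opening: 0.648
finger_force: 58.0
```

>>> step_arm:
  increments:
    - [[0,0,-0.2],[0,0,0]]
    - [[0,0,-0.2],[0,0,0]]
    - [[0,0,-0.2],[0,0,0]]
    - [[0,0,-0.2],[0,0,0]]
    - [[0,0,-0.2],[0,0,0]]
    - [[0,0,-0.2],[0,0,0]]
    - [[0,0,-0.2],[0,0,0]]
    - [[0,0,0],[0,0,0]]
    - [[0,0,0],[0,0,0]]
    - [[0,0,0],[0,0,0]]

```text
clock: 21.55
tool_pos: [0.5379, -0.2183, 0.161]
eef_rot: [0.031, 0.999, -0.002, -0.042]
contact_force: [-0.2, 0.6, -3.0]
opening: 0.651
finger_force: 58.0
```

>>> step_arm:
  increments:
    - [[0,0,-0.2],[0,0,0]]
    - [[0,0,-0.2],[0,0,0]]
    - [[0,0,-0.2],[0,0,0]]
    - [[0,0,-0.2],[0,0,0]]
    - [[0,0,-0.1],[0,0,0]]
    - [[0,0,-0.1],[0,0,0]]
    - [[0,0,0],[0,0,0]]
    - [[0,0,0],[0,0,0]]
    - [[0,0,0],[0,0,0]]
    - [[0,0,0],[0,0,0]]

```text
clock: 22.55
tool_pos: [0.5381, -0.2183, 0.1511]
eef_rot: [0.031, 0.999, -0.002, -0.042]
contact_force: [-0.3, -0.1, -2.1]
opening: 0.645
finger_force: 58.0
```

Run:
```python
from h import *
pose()
```

```text
t 22.55 tcp [ 0.5381 -0.2183  0.1511] yaw_y 86.49 z [-0.084  -0.0011 -0.9965] F [-0.3 -0.1 -2.1] M [0.04 0.07 0.06] op 0.645 ff 57.99916015472263 q [ 0.63  0.84 -0.63  1.69  0.61  0.9   1.25]
```

No contact yet. I'll go on down until it seats.

>>> step_arm:
  increments:
    - [[0,0,-0.1],[0,0,0]]
    - [[0,0,-0.1],[0,0,0]]
    - [[0,0,-0.1],[0,0,0]]
    - [[0,0,0],[0,0,0]]
    - [[0,0,0],[0,0,0]]
    - [[0,0,0],[0,0,0]]
    - [[0,0,0],[0,0,0]]
    - [[0,0,0],[0,0,0]]
    - [[0,0,0],[0,0,0]]
    - [[0,0,0],[0,0,0]]

```text
clock: 23.55
tool_pos: [0.5391, -0.2183, 0.1509]
eef_rot: [0.031, 0.999, -0.003, -0.041]
contact_force: [-4.0, 0.7, 16.0]
opening: 0.65
finger_force: 58.0
```

The spanner is seated, with 18 N of upward force at the expected height. I'm turning it clockwise now.

>>> step_arm:
  increments:
    - [[0,0,0],[0,0,-2]]
    - [[0,0,0],[0,0,-3]]
    - [[0,0,0],[0,0,-3]]
    - [[0,0,0],[0,0,-3]]
    - [[0,0,0],[0,0,-3]]
    - [[0,0,0],[0,0,-3]]
    - [[0,0,0],[0,0,-3]]
    - [[0,0,0],[0,0,-3]]
    - [[0,0,0],[0,0,-3]]
    - [[0,0,0],[0,0,-3]]

```text
clock: 24.55
tool_pos: [0.5385, -0.2195, 0.1509]
eef_rot: [0.28, 0.959, 0.007, -0.04]
contact_force: [-5.5, -2.0, 17.5]
opening: 0.644
finger_force: 58.0
```

Run:
```python
from h import *
pose()
```

```text
t 24.55 tcp [ 0.5385 -0.2195  0.1509] yaw_y 57.42 z [-0.0724  0.0364 -0.9967] F [-5.5 -2.  17.5] M [-0.42  1.42  0.5 ] op 0.644 ff 58.00428219605237 q [ 0.6   0.82 -0.51  1.69  0.47  0.84  0.88]
```

>>> step_arm:
  increments:
    - [[0,0,0],[0,0,-2.5]]
    - [[0,0,0],[0,0,-2.5]]
    - [[0,0,0],[0,0,-2.5]]
    - [[0,0,0],[0,0,-2.5]]
    - [[0,0,0],[0,0,-2.5]]
    - [[0,0,0],[0,0,-2]]
    - [[0,0,0],[0,0,-2]]
    - [[0,0,0],[0,0,-1]]
    - [[0,0,0],[0,0,0]]
    - [[0,0,0],[0,0,0]]

```text
clock: 25.55
tool_pos: [0.538, -0.2199, 0.1509]
eef_rot: [0.422, 0.906, 0.013, -0.038]
contact_force: [-5.5, -2.7, 18.2]
opening: 0.649
finger_force: 58.0
```

Run:
```python
from h import *
pose()
```

```text
t 25.55 tcp [ 0.538  -0.2199  0.1509] yaw_y 40.01 z [-0.0581  0.0563 -0.9967] F [-5.5 -2.7 18.2] M [-0.53  1.67  0.44] op 0.649 ff 58.00603436306119 q [ 0.58  0.81 -0.44  1.7   0.39  0.8   0.66]
```

>>> step_arm:
  increments:
    - [[0,0,0],[0,0,-1]]
    - [[0,0,0],[0,0,-1]]
    - [[0,0,0],[0,0,-1]]
    - [[0,0,0],[0,0,-1]]
    - [[0,0,0],[0,0,-1]]
    - [[0,0,0],[0,0,0]]
    - [[0,0,0],[0,0,0]]
    - [[0,0,0],[0,0,0]]
    - [[0,0,0],[0,0,0]]
    - [[0,0,0],[0,0,0]]

```text
clock: 26.55
tool_pos: [0.5378, -0.22, 0.1509]
eef_rot: [0.461, 0.886, 0.015, -0.038]
contact_force: [-4.5, -2.2, 19.0]
opening: 0.648
finger_force: 58.0
```

Run:
```python
from h import *
pose()
```

```text
t 26.55 tcp [ 0.5378 -0.22    0.1509] yaw_y 35.02 z [-0.0529  0.0612 -0.9967] F [-4.5 -2.2 19. ] M [-0.52  1.79  0.45] op 0.648 ff 58.00623779185116 q [ 0.57  0.8  -0.42  1.7   0.36  0.79  0.6 ]
```

>>> step_arm:
  increments:
    - [[0,0,0],[0,0,-1]]
    - [[0,0,0],[0,0,-1]]
    - [[0,0,0],[0,0,-1]]
    - [[0,0,0],[0,0,-1]]
    - [[0,0,0],[0,0,-1]]
    - [[0,0,0],[0,0,0]]
    - [[0,0,0],[0,0,0]]
    - [[0,0,0],[0,0,0]]
    - [[0,0,0],[0,0,0]]
    - [[0,0,0],[0,0,0]]

```text
clock: 27.55
tool_pos: [0.5376, -0.2199, 0.1509]
eef_rot: [0.499, 0.866, 0.016, -0.037]
contact_force: [-6.9, -1.9, 18.3]
opening: 0.643
finger_force: 58.0
```

Run:
```python
from h import *
pose()
```

```text
t 27.55 tcp [ 0.5376 -0.2199  0.1509] yaw_y 30.15 z [-0.0476  0.0653 -0.9967] F [-6.9 -1.9 18.3] M [-0.47  1.85  0.99] op 0.643 ff 58.00633313599974 q [ 0.56  0.8  -0.4   1.71  0.34  0.77  0.54]
```

The moment is rising (0.45 to 0.99 N m), so the stop is near. I'll turn a little more.

>>> step_arm:
  increments:
    - [[0,0,0],[0,0,-1]]
    - [[0,0,0],[0,0,-1]]
    - [[0,0,0],[0,0,-1]]
    - [[0,0,0],[0,0,0]]
    - [[0,0,0],[0,0,0]]
    - [[0,0,0],[0,0,0]]
    - [[0,0,0],[0,0,0]]
    - [[0,0,0],[0,0,0]]
    - [[0,0,0],[0,0,0]]
    - [[0,0,0],[0,0,0]]

```text
clock: 28.55
tool_pos: [0.5375, -0.2198, 0.1509]
eef_rot: [0.52, 0.853, 0.017, -0.036]
contact_force: [-7.0, -2.7, 19.0]
opening: 0.648
finger_force: 58.0
```

Run:
```python
from h import *
pose()
```

```text
t 28.55 tcp [ 0.5375 -0.2198  0.1509] yaw_y 27.28 z [-0.0443  0.0673 -0.9967] F [-7.  -2.7 19. ] M [-0.55  1.95  1.5 ] op 0.648 ff 58.00599851645529 q [ 0.56  0.79 -0.39  1.71  0.32  0.77  0.5 ]
```

The nut is hard against its stop (1.5 N m). I'll check the bar height with the wrist depth and relieve the torque.

>>> step_arm:
  increments:
    - [[0,0,0],[0,0,1]]
    - [[0,0,0],[0,0,1]]
    - [[0,0,0],[0,0,1]]
    - [[0,0,0],[0,0,1]]
    - [[0,0,0],[0,0,0.5]]
    - [[0,0,0],[0,0,0]]
    - [[0,0,0],[0,0,0]]
    - [[0,0,0],[0,0,0]]
    - [[0,0,0],[0,0,0]]
    - [[0,0,0],[0,0,0]]

```text
clock: 29.55
tool_pos: [0.5377, -0.22, 0.1509]
eef_rot: [0.489, 0.872, 0.016, -0.037]
contact_force: [-6.7, -2.4, 18.0]
opening: 0.646
finger_force: 58.0
```

Run:
```python
from h import *
pose()
C=cal("wrist");im,d=r.snapshot("wrist");R,t,f,cx,cy=C
v,u=np.mgrid[:480,:640];x,y=u-cx,v-cy;rr=np.hypot(x,y)+1e-9;k=np.tan(rr/f)/rr
P=(np.stack([x*k*d,y*k*d,d],-1)-t)@R
I=im.astype(int);red=(I[...,0]>90)&(I[...,1]<I[...,0]*.45)&(I[...,2]<I[...,0]*.45)&(d>0)
print("red top z",np.percentile(P[red][:,2],[5,50,90,97]).round(4))
hsv=cv2.cvtColor(im,cv2.COLOR_RGB2HSV);hub=(hsv[...,1]<50)&(hsv[...,2]>90)&(d>0)&(np.hypot(P[...,0]-.537,P[...,1]+.219)<.02)&(P[...,2]>.12)
print("hub z",np.percentile(P[hub][:,2],[50,80,97]).round(4),np.median(P[hub],0).round(4))
print("brass px left",((abs(hsv[...,0].astype(int)-20)<9)&(hsv[...,1]>100)&(hsv[...,2]>100)&(np.hypot(P[...,0]-.537,P[...,1]+.219)<.02)).sum())
```

```text
t 29.55 tcp [ 0.5377 -0.22    0.1509] yaw_y 31.47 z [-0.0491  0.0647 -0.9967] F [-6.7 -2.4 18. ] M [-0.33  1.81  0.25] op 0.646 ff 58.00636234693229 q [ 0.56  0.8  -0.41  1.71  0.34  0.78  0.55]
red top z [0.1582 0.1651 0.1672 0.1679]
hub z [0.1677 0.2341 0.2352] [ 0.5322 -0.2086  0.1677]
brass px left 1203
```

The bar top is at z≈0.168, so the spanner is fully home. I'll release it and retreat.

>>> step_arm:
  increments:
    - [[-0.1,0,0.1],[0,0,0]]
    - [[0,0,0],[0,0,0]]
    - [[0,0,0],[0,0,0]]
    - [[0,0,0],[0,0,0]]
    - [[0,0,0],[0,0,0]]
    - [[0,0,0],[0,0,0]]
    - [[0,0,0],[0,0,0]]
    - [[0,0,0],[0,0,0]]
    - [[0,0,0],[0,0,0]]
    - [[0,0,0],[0,0,0]]
  grip_force: 40

```text
clock: 30.6
tool_pos: [0.5373, -0.2197, 0.1509]
eef_rot: [0.488, 0.872, 0.017, -0.037]
contact_force: [-3.0, -2.9, 10.7]
opening: 0.652
finger_force: 40.0
```

>>> step_arm:
  increments:
    - [[0,0,0],[0,0,0]]
    - [[0,0,0],[0,0,0]]
    - [[0,0,0],[0,0,0]]
    - [[0,0,0],[0,0,0]]
    - [[0,0,0],[0,0,0]]
    - [[0,0,0],[0,0,0]]
    - [[0,0,0],[0,0,0]]
    - [[0,0,0],[0,0,0]]
    - [[0,0,0],[0,0,0]]
    - [[0,0,0],[0,0,0]]
  fingers: 1

```text
clock: 31.6
tool_pos: [0.5371, -0.2183, 0.1491]
eef_rot: [0.488, 0.872, 0.018, -0.038]
contact_force: [0.4, -0.0, -0.4]
opening: 1.001
finger_force: 0.0
```

>>> step_arm:
  increments:
    - [[0,0,0.3],[0,0,0]]
    - [[0,0,0.7],[0,0,0]]
    - [[0,0,1.5],[0,0,0]]
    - [[0,0,1.5],[0,0,0]]
    - [[0,0,1.5],[0,0,0]]
    - [[0,0,1.5],[0,0,0]]
    - [[0,0,1.5],[0,0,0]]
    - [[0,0,1],[0,0,0]]
    - [[0,0,0],[0,0,0]]
    - [[0,0,0],[0,0,0]]

```text
clock: 32.6
tool_pos: [0.5369, -0.2183, 0.244]
eef_rot: [0.488, 0.872, 0.018, -0.038]
contact_force: [-0.1, -0.7, 0.3]
opening: 1.0
finger_force: 0.0
```

Run:
```python
from k import *
s,M=pose();im,d=r.snapshot("scene");C=cal("scene")
L=line(im,d,C,np.array([.5375,-.2195,.150]));print(L.round(4))
print("slopes",np.polyfit(L[:,2],L[:,0],1)[0],np.polyfit(L[:,2],L[:,1],1)[0])
P=pts(C,d);I=im.astype(int);red=(I[...,0]>110)&(I[...,1]<70)&(I[...,2]<70)&(d>0);print("red z",np.percentile(P[red][:,2],[5,50,97]).round(4),np.median(P[red],0))
```

```text
t 32.6 tcp [ 0.5369 -0.2183  0.244 ] yaw_y 31.49 z [-0.0493  0.0681 -0.9965] F [-0.1 -0.7  0.3] M [-0.11  0.02  0.02] op 1.0 ff 0.0 q [ 0.59  0.68 -0.46  1.62  0.27  0.97  0.6 ]
[[ 0.5266 -0.2214  0.0825 30.    ]
 [ 0.5263 -0.2226  0.089  30.    ]
 [ 0.5264 -0.2222  0.0946 29.    ]
 [ 0.5266 -0.2234  0.1005 32.    ]
 [ 0.5262 -0.2223  0.1062 28.    ]
 [ 0.528  -0.2231  0.113  38.    ]
 [ 0.5258 -0.2213  0.1193 23.    ]
 [ 0.5269 -0.2237  0.1251 36.    ]
 [ 0.5271 -0.223   0.1307 30.    ]
 [ 0.5242 -0.2178  0.1357  9.    ]]
slopes -0.012913109055064913 0.026331215491102275
red z [-0.0002  0.1628  0.167 ] [ 0.51654147 -0.22730571  0.16282756]
```

```bash
python3 -c "
from plant import r
print(r.finish_job())"
```

```text
the job is handed in; nothing more can be done
None
```

I tightened the nut clockwise until it came up hard against its stop, left the spanner standing upright and fully home on it with the hand clear, and handed the job in at about 33 s; I was not shown the verdict.

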